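# Find the high spot on a dropped reel spool

### The arm

A 6-joint arm with a two-finger parallel gripper is mounted at the origin on a cart in front of the work surface, level with it; the furniture and walls round the work are solid. World frame = base frame: x ahead of the robot, y to its left, z up, the work surface at z = 0. Lengths are in m, angles in rad, forces in N, time in s.
With the tool pointing down it reaches from about 0.375 to 0.9 m from the base axis. Payload 3.1 kg.
Tool frame: the origin (TCP) lies between the finger pads; the fingertips stand robot.tip_extent ahead of it and the grasp point (between the pads) lies 3 mm ahead of it (robot.tip_extent is the distance from the TCP to the fingertips, in m); z points along the fingers, x is the direction in which the jaws open and shut, and the axes are right-handed (so a half turn about z gives the same grasp; the last joint's range is limited). The gripper opens to 87 mm and grips with 3 to 60 N. Pads are 19 mm wide; open, the fingers measure 117 mm over their backs; the gripper's body (75 mm by 190 mm) begins 51 mm behind the grasp point.
Start: joints at [-0.178, 0.527, 1.433, -0, 1.181, -0.178], TCP at [0.625, 0, 0.245] pointing down, gripper open.
Joint ranges: [-3.08, 3.08], [-0.75, 2.2], [0.22, 2.44], [-1.43, 4.57], [0, 2.65], [-2.85, 2.85]. Speed limits (rad/s): [2.79, 2.79, 3.14, 3.14, 3.14, 3.14].

### API

Orientations are given as a unit quaternion [x, y, z, w].
In Python, from rig import robot, cams gives the robot as it stands.
- The arm moves only by the tool carry_out, never from a script. Its argument "steps" is a list of rows, each a list of 3 entries, a list of its own where there are three numbers: the shift along the world's x, y, z in cm, then the turn about the world's z in degrees, then the closure, from 0 (fully open) to 1 (shut). In form: [[[dx, dy, dz], spin, fingers], ...]. A call has 1 to 10 rows; each row shifts and turns the pose as measured when the row begins; what a row does not reach is not made up. A row lasts 1/10 s, in which the tool goes at most 50 mm and 8.59 degrees, less where a joint would pass 70% of its speed; a pose out of reach is approached as far as the arm can. A call with a gripper value outside its range is refused whole. The fingers move at their own pace and stop on an object; "squeeze" is the grip in N (left out, the last holds). Time passes only in rows, so rows that do not move let the fingers close. It gives the time, the measured TCP pose, the force and the opening at its end, in the units of the state.
- robot.get_obs(): the state, without advancing time (a new reading comes with each control period).
- cams.camera(name): name is "scene" or "side" or "wrist"; returns a dict with "pixels" (480x640x3 uint8, red, green, blue), "fx", "fy", "cx", "cy" (pixels), "k1" (the pictures are not rectified: a ray, as slopes to the right and down, at radius r is drawn at 1 + k1 r^2 times it, then the intrinsics apply), "eye" and "rotation" of the camera in the world. Camera axes: x right, y up, looking along -z (the intrinsics and any distortion apply to the point x, -y, -z); pixel columns grow to the right and rows downward; lengths in m; the calibration is good to about 2 mm. A picture is of the moment at which its call begins. There is no depth.
- robot.hand_in(): hands the job in, once; it reports no verdict.
The state is a dict: "time": time; "q": joint angles; "joint_velocities": joint speeds; "joint_torque": joint torques, N m; "position": TCP position; "tool_rot": TCP orientation; "ft_force": force on the tool from outside, world axes, zero at the start; "moment": the same for the moment, N m; "grip_width": finger opening in m.
Only numpy, scipy, OpenCV 4.12 (cv2) and the standard library are available. Lean on these libraries where they do the work, as an engineer would, in place of code of your own. Each camera call takes 0.05 s, during which the arm holds its last target. There are 200 camera calls.

### The job

This reel spool was dropped and its rim now rubs in the frame at one place each turn. On the runout stand, slide the dial indicator up to the rim until its pointer shows about 3 mm, then turn the spool to find the highest spot anywhere round the rim, and leave that spot under the plunger, still pressing on it, so that I can dress it there. Do not bottom the plunger or lean on the spool hard enough to bend its thin spindle, and leave the other things alone.

Things in the scene. Friction and masses are not known exactly. Their poses are not given: they have to be found in the camera images.
- stand: Dark green cast runout stand, fixed to the bench, base plate 124 x 300 x 16 mm. Origin on the spindle axis at bench height; z up; its y axis runs from the spindle along the slide toward the indicator (base spans y -64 to 236 mm).
- spindle (a point): Point on the spool's turning axis, 84 mm above the bench, level with the spool's dark upper face. A flat brass nut, 19 mm wide, rises to 88 mm here. The steel spindle below is only 5 mm thick and springs sideways 1 mm for each 16 N; beyond 1 mm (16 N) it bends.
- spool: Reel spool, axis upright, 110 mm across, turns without end on the spindle either way against light friction (0.05 N m) and stays where left. Origin on the axis 52 mm above the bench; its x axis points to the handle. The silver rim (z 77 to 83 mm) is part of it: radius 55 mm, but pushed out by 1 to 3 mm over about 60 degrees in two unknown places, one clearly higher.
- handle_mid (a point): Crank handle of the spool: upright dark wooden knob 17 mm wide, 38 mm from the spindle axis, free to spin on its pin; from 86 to 114 mm above the bench. Point on its axis, 102 mm above the bench.
- pillar (a point): Upright steel pillar with knurled grip, 19 mm wide, top 116 mm above the bench, fixed on the indicator's carriage 40 mm behind the dial's centre; point on its axis 105 mm above the bench. The carriage slides up to 36 mm along the stand's y (toward the spindle is -y) against about 7 N of friction and stays where left.
- tip (a point): Front of the indicator's plunger, a 6 mm brass ball 80 mm above the bench, pointing at the spindle axis along the stand's -y; the point lies 0.5 mm inside the ball's front end. With the plunger out the end stands 69 mm from the dial's centre, at the start 12 to 28 mm short of the rim.
- plunger: The sprung plunger of the indicator, 10 mm travel along the stand's y; spring 1.5 N when out, 4.5 N when fully in. Origin on its line under the dial's centre.
- pointer (a joint): Red pointer of the upward-facing white dial (58 mm wide, top 94 mm above the bench): angle in rad clockwise from the thick zero mark, which lies toward the stand's +x. 0 = plunger out; one turn (6.28 rad) = 10 mm of plunger travel, so each of the ten long marks is 1 mm (0.628 rad).
- pot_guides: Bystander: small glass pot 66 mm wide, 50 mm high, with wire rings in it. Origin under its centre.
- spool_1: Bystander: red thread spool 33 mm wide, 38 mm high. Origin under its centre.
- spool_2: Bystander: blue thread spool 33 mm wide, 38 mm high. Origin under its centre.
- scraper_red: Bystander: red-handled scraper 109 mm long, lying flat. Origin under its middle.
- dividers: Bystander: steel dividers 165 mm long, lying flat. Origin under their middle.
- varnish_teal: Bystander: small dark teal varnish bottle 27 mm wide, 62 mm high. Origin under its centre.

How it is judged:
On the way:
1. indicator brought up to the rim: the pointer stands between 2 and 4.5 mm (value of joint pointer between 1.257 and 2.83 rad), for 0.3 s.
At the end, for the whole second after the job is handed in: The highest spot of the rim rests under the plunger: the tip, pressing on the rim, is held within 0.4 mm of its farthest from the spindle axis (rim 57.5 mm at the highest), pointer between 3 and 8 mm, spool at rest and everything released (horizontal distance between tip and spindle between 0.0571 and 0.058 m and contact force between plunger and spool above 0.5 N and value of joint pointer between 1.885 and 5.03 rad and angular speed of spool below 0.02 rad/s); the robot touches nothing.
It fails at once if the plunger is driven to the end of its travel (pointer past 9.3 mm) (value of joint pointer above 5.85 rad).
It fails at once if the thin spindle is bent: pushed sideways by more than 1 mm (about 16 N) (horizontal distance between spindle and stand above 0.001 m).
It fails at once if a bystander is moved by more than 20 mm (distance of any of pot_guides, spool_1, spool_2, scraper_red, dividers, varnish_teal from where it was at the start of the episode above 0.02 m).
It also fails if it takes over 67 s, if anything falls off the work surface, if the arm or the gripper's body presses on something with over 40 N, if the wrist force passes 120 N, or if a joint passes its speed limit or range.

## Working session

There is one attempt and no reset: what is moved stays moved. The work goes in short steps, Python scripts to look and compute and a tool call to move; the robot and the scene stay as the last step left them, time stands still between calls to the robot, and variables do not carry over. Pictures are saved under pics/ and viewed, about 8 in all and at most 12, crops included, and the job is handed in when it is done.

Besides the shell and the picture viewer there is one more tool, called after "Call:" as name(argument=value, ...) on one line, values as JSON. carry_out: Moves the arm, as the interface text tells. Its arguments: {"type":"object","properties":{"steps":{"type":"array"},"squeeze":{"type":"number"}},"required":["steps"]}

```bash
mkdir -p pics; ls
cat > h.py <<'E'
import numpy as np,cv2
from rig import robot,cams
def snap(n,f=None):
    c=cams.camera(n)
    if f: cv2.imwrite('pics/'+f,c['pixels'][:,:,::-1])
    return c
def ray(c,u,v):
    x=(u-c['cx'])/c['fx'];y=(v-c['cy'])/c['fy'];k=c['k1'];a,b=x,y
    for _ in range(20):
        s=1+k*(a*a+b*b);a,b=x/s,y/s
    return np.array(c['eye']),np.array(c['rotation'])@np.array([a,-b,-1])
def onz(c,u,v,z):
    e,d=ray(c,u,v);return e+d*(z-e[2])/d[2]
def proj(c,p):
    q=np.array(c['rotation']).T@(np.array(p)-c['eye']);a,b=q[0]/-q[2],-q[1]/-q[2]
    s=1+c['k1']*(a*a+b*b);return np.array([a*s*c['fx']+c['cx'],b*s*c['fy']+c['cy']])
E
python3 - <<'E'
from h import *
print(robot.get_obs(),robot.tip_extent)
for n in ['scene','side','wrist']:
    c=snap(n,n+'0.png');print(n,c['fx'],c['k1'],c['eye'],np.round(c['rotation'],3))
a=[cv2.imread(f'pics/{n}0.png') for n in ['scene','side','wrist']]
E
```

```text
pics
{'time': 0.0, 'q': array([-1.78450975e-01,  5.28477075e-01,  1.43389116e+00, -4.12734146e-05,
        1.18139141e+00, -1.78503871e-01]), 'joint_velocities': array([ 0.00065917, -0.00098883, -0.00025969, -0.00130605,  0.00098163,
       -0.00017982]), 'joint_torque': array([-5.45745443e-04, -4.40045428e+01, -1.76593530e+01,  6.32597599e-02,
        5.83207863e-02, -1.53719384e-04]), 'position': array([6.24318209e-01, 1.72079912e-04, 2.43568425e-01]), 'tool_rot': array([ 9.99999412e-01,  3.43030395e-05, -1.06967184e-03, -1.73574287e-04]), 'ft_force': array([-0.89457103, -0.82630454, -1.46684931]), 'moment': array([ 0.00110224, -0.00815812, -0.01983573]), 'grip_width': 0.08708558727076872} 0.022
scene 481.4680392949329 -0.05726586073089309 [ 0.44025045 -0.59626762  0.90604875] [ 0.296 -0.041 -0.117  0.947]
side 475.86186831855144 0.026511633305627173 [0.94085035 0.16060745 0.85955203] [0.117 0.222 0.85  0.463]
wrist 356.74757417351606 0.013952948363250426 [0.62469006 0.07628839 0.38465883] [-0.14   0.001  0.     0.99 ]
```

```bash
sed -i "s/^from rig.*/&\nfrom scipy.spatial.transform import Rotation as R/; s/np.array(c\['rotation'\])/R.from_quat(c['rotation']).as_matrix()/g" h.py; cat h.py | head -20
```

```text
import numpy as np,cv2
from rig import robot,cams
from scipy.spatial.transform import Rotation as R
def snap(n,f=None):
    c=cams.camera(n)
    if f: cv2.imwrite('pics/'+f,c['pixels'][:,:,::-1])
    return c
def ray(c,u,v):
    x=(u-c['cx'])/c['fx'];y=(v-c['cy'])/c['fy'];k=c['k1'];a,b=x,y
    for _ in range(20):
        s=1+k*(a*a+b*b);a,b=x/s,y/s
    return np.array(c['eye']),R.from_quat(c['rotation']).as_matrix()@np.array([a,-b,-1])
def onz(c,u,v,z):
    e,d=ray(c,u,v);return e+d*(z-e[2])/d[2]
def proj(c,p):
    q=R.from_quat(c['rotation']).as_matrix().T@(np.array(p)-c['eye']);a,b=q[0]/-q[2],-q[1]/-q[2]
    s=1+c['k1']*(a*a+b*b);return np.array([a*s*c['fx']+c['cx'],b*s*c['fy']+c['cy']])
```

View pics/scene0.png

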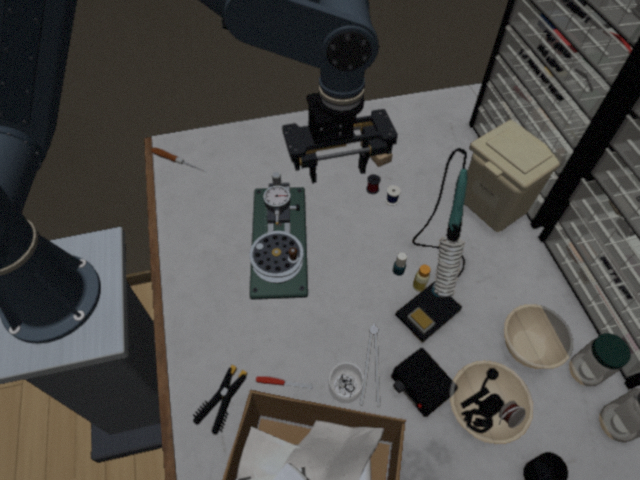

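View pics/side0.png

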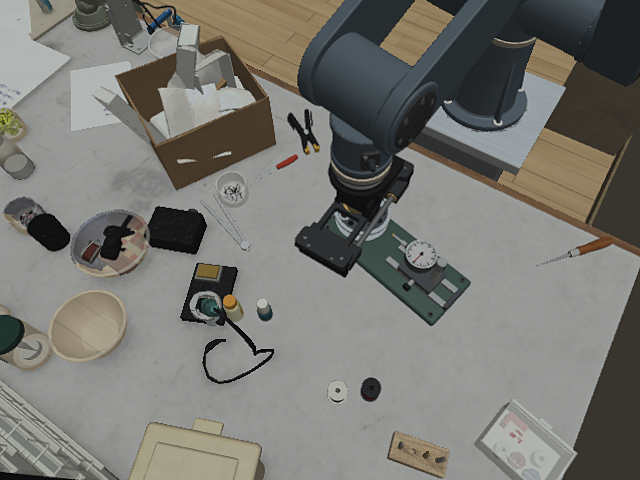

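View pics/wrist0.png

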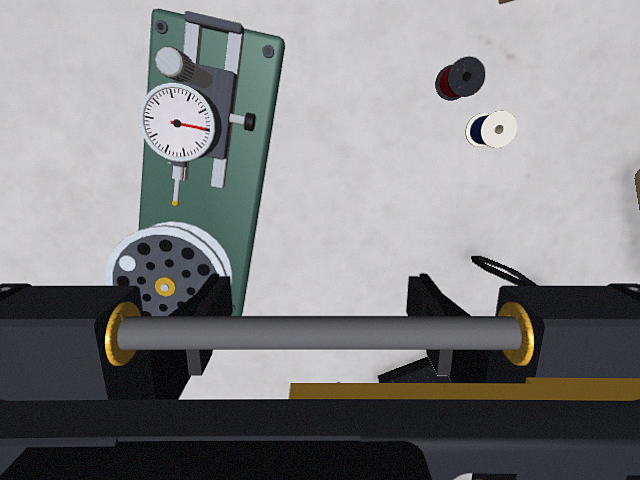

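The scene view shows the stand with spool about (277,254), dark-wood handle near (293,252), dial (277,196), pillar (276,178). The wrist view shows the nut at (165,287), dial (177,123), pillar top around (170,62), tip (175,204). The side view's spool is hidden by the gripper.

Run:
```python
from h import *
w=snap('wrist');s=snap('scene')
for n,c,u,v,z in [('nut',w,165,287,.088),('dial',w,177,123,.094),('pillartop',w,167,60,.116),('tip',w,175,204,.08),('silverdot',w,127,264,.084),
 ('nut',s,276,254,.088),('dial',s,277,196,.094),('pil',s,276,177,.116),('handle',s,294,252,.114),('dot',s,260,245,.084)]:
    print(n,np.round(onz(c,u,v,z),4))
cv2.imwrite('pics/c0.png',cv2.resize(s['pixels'][150:310,220:340,::-1],None,fx=3.7,fy=3.7,interpolation=cv2.INTER_CUBIC))
```

```text
nut [ 0.4855 -0.0562  0.088 ]
dial [0.5142 0.0843 0.094 ]
pillartop [0.5204 0.1245 0.116 ]
tip [0.4996 0.018  0.08  ]
silverdot [ 0.4524 -0.0357  0.084 ]
nut [ 0.4827 -0.0627  0.088 ]
dial [0.5132 0.0811 0.094 ]
pil [0.5194 0.1164 0.116 ]
handle [ 0.5165 -0.0835  0.114 ]
dot [ 0.4551 -0.0305  0.084 ]
```

View pics/c0.png

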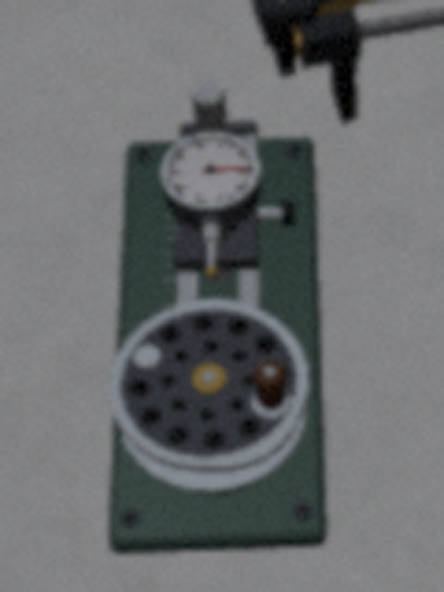

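Call:
carry_out(steps=[[[-3,3.5,-1],-4,0],[[-3,3.5,-2],-4,0],[[-2.5,3.5,-2],-3.5,0],[[-1.5,2,-2],0,0],[[0,0,0],0,0],[[0,0,0],0,0]], squeeze=20)

```text
time: 0.85
position: [0.5228, 0.1266, 0.173]
tool_rot: [0.994, -0.106, 0.002, 0.001]
ft_force: [1.3, -0.8, 0.4]
grip_width: 0.0868
```

Run:
```python
from h import *
o=robot.get_obs();print(o['position'],o['tool_rot'],o['ft_force'])
w=snap('wrist');s=snap('side')
p=np.hstack([w['pixels'],s['pixels'][160:400,330:490].repeat(2,0).repeat(2,1)])[:,:,::-1]
cv2.imwrite('pics/p1.png',cv2.resize(p,(800,400)))
```

```text
[0.5227718  0.12656932 0.17304118] [ 0.99437952 -0.1058432   0.00219785  0.0013224 ] [ 1.27590866 -0.84679455  0.39897806]
```

View pics/p1.png

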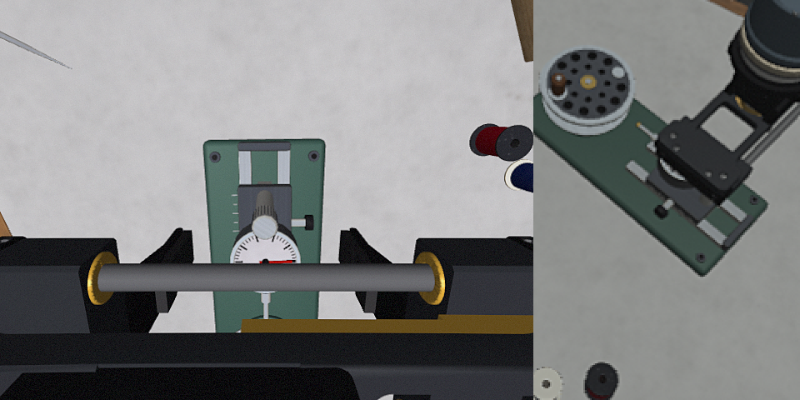

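Run:
```python
from h import *
w=snap('wrist');s=snap('side')
for n,c,u,v,z in [('pil',w,369.6,318,.116),('baseL',w,287,196,.016),('baseR',w,455,196,.016),('nut',s,422.3,218,.088),('hand',s,400,214.6,.114)]: print(n,np.round(onz(c,u,v,z),4))
# base green outline in wrist
p=cv2.cvtColor(w['pixels'],cv2.COLOR_RGB2HSV);m=cv2.inRange(p,(60,60,40),(95,255,255));
m=cv2.morphologyEx(m,cv2.MORPH_OPEN,np.ones((3,3)))
L=[];Rr=[]
for v in range(215,400,15):
    x=np.where(m[v,240:480])[0]+240
    if len(x): L.append(onz(w,x[0],v,.016));Rr.append(onz(w,x[-1],v,.016))
for A in (L,Rr):
    A=np.array(A);print(np.polyfit(A[:,1],A[:,0],1),np.std(A[:,0]-np.polyval(np.polyfit(A[:,1],A[:,0],1),A[:,1])), A[0])
# nut: yellow blob in side
p=cv2.cvtColor(s['pixels'],cv2.COLOR_RGB2HSV);m=cv2.inRange(p,(15,80,80),(30,255,255));m[:190]=0;m[250:]=0;m[:,:395]=0;m[:,450:]=0
print([ (a.mean()) for a in np.where(m)[::-1]],m.sum()/255)
ys,xs=np.where(m);print('nut',onz(s,xs.mean(),ys.mean(),.088))
```

```text
pil [0.5471 0.0865 0.116 ]
baseL [0.5032 0.1566 0.016 ]
baseR [0.6414 0.1264 0.016 ]
nut [0.4416 0.0496 0.088 ]
hand [0.4741 0.0154 0.114 ]
[0.20023011 0.43545075] 0.0007016505745400872 [0.46513367 0.14813013 0.016     ]
[0.41503399 0.53956753] 0.02465594555583239 [0.58201915 0.12263979 0.016     ]
[np.float64(nan), np.float64(nan)] 0.0
nut [nan nan nan]<stdin>:15: RuntimeWarning: Mean of empty slice.
  ret = ret.dtype.type(ret / rcount)
<stdin>:16: RuntimeWarning: Mean of empty slice.
```

Run:
```python
from h import *
w=snap('wrist');s=snap('side')
for n,c,u,v,z in [('pil',w,317,272,.116),('nut',s,363.5,210,.088),('hand',s,344.3,207,.114)]: print(n,np.round(onz(c,u,v,z),4))
p=cv2.cvtColor(s['pixels'],cv2.COLOR_RGB2HSV);m=cv2.inRange(p,(15,80,80),(30,255,255));m[:195]=0;m[225:]=0;m[:,:350]=0;m[:,378:]=0
ys,xs=np.where(m);print('nut',len(xs),xs.mean(),ys.mean(),onz(s,xs.mean(),ys.mean(),.088))
```

```text
pil [0.5226 0.1227 0.116 ]
nut [ 0.4864 -0.0537  0.088 ]
hand [ 0.5154 -0.08    0.114 ]
nut 54 362.3703703703704 208.92592592592592 [ 0.48551156 -0.05675131  0.088     ]
```

Call:
carry_out(steps=[[[0,0,-3],0,0],[[0,0,-2.6],0,0],[[0,0,0],0,0],[[0,0,0],0,1],[[0,0,0],0,1],[[0,0,0],0,1],[[0,0,0],0,1],[[0,0,0],0,1],[[0,0,0],0,1]])

```text
time: 2.05
position: [0.5317, 0.1227, 0.1236]
tool_rot: [0.994, -0.11, 0.011, 0.0]
ft_force: [-0.4, -0.2, -0.2]
grip_width: 0.047
```

Call:
carry_out(steps=[[[0,0,0],0,1],[[0,0,0],0,1],[[0,0,0],0,1]])

```text
time: 2.35
position: [0.5238, 0.1244, 0.123]
tool_rot: [0.994, -0.11, 0.003, -0.0]
ft_force: [-5.5, 2.1, 5.6]
grip_width: 0.0229
```

Run:
```python
from h import *
o=robot.get_obs();print(o['position'],o['tool_rot'],o['ft_force'],o['grip_width'],o['q'])
w=snap('wrist');s=snap('side')
p=np.hstack([w['pixels'],s['pixels'][160:400,330:490].repeat(2,0).repeat(2,1)])[:,:,::-1]
cv2.imwrite('pics/p2.png',cv2.resize(p,(800,400)))
```

```text
[0.52382667 0.12441019 0.12304013] [ 9.93898883e-01 -1.10264685e-01  2.57653042e-03 -2.68420997e-04] [-5.53756655  2.09103516  5.56568506] 0.02294701466669347 [ 2.56158677e-02  5.89519120e-01  1.76058279e+00 -2.36409021e-04
  7.86312507e-01  2.46761903e-01]
```

View pics/p2.png

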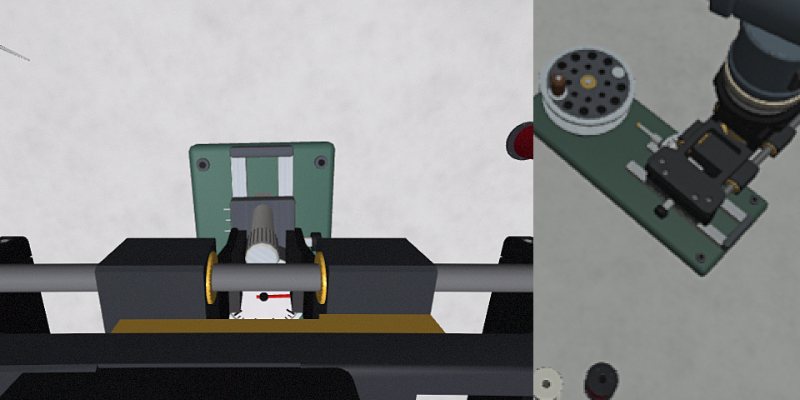

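The fingers straddle the pillar and are almost closed; nothing else is touched. I'll close them fully.

Call:
carry_out(steps=[[[0,0,0],0,1],[[0,0,0],0,1],[[0,0,0],0,1]])

```text
time: 2.75
position: [0.5217, 0.1249, 0.123]
tool_rot: [0.994, -0.11, 0.001, -0.0]
ft_force: [-0.0, 0.6, 1.8]
grip_width: 0.018
```

Call:
carry_out(steps=[[[-0.1,-0.5,0],0,1],[[-0.1,-0.5,0],0,1],[[-0.1,-0.5,0],0,1],[[-0.1,-0.4,0],0,1],[[0,0,0],0,1]])

```text
time: 3.25
position: [0.5192, 0.1128, 0.123]
tool_rot: [0.994, -0.114, 0.002, -0.008]
ft_force: [-1.2, -3.2, 0.7]
grip_width: 0.0183
```

```bash
cat >> h.py <<'E'
def dial(n='side',T=(.9805,-.1963),show=None):
    c=snap(n);h=cv2.cvtColor(c['pixels'],cv2.COLOR_RGB2HSV)
    m=cv2.inRange(h,(0,130,90),(8,255,255))|cv2.inRange(h,(172,130,90),(180,255,255))
    P=np.array([onz(c,u,v,.095)[:2] for v,u in np.argwhere(m)])
    o=np.array([.4850,-.058]);t=np.array(T);y=np.array([-t[1],t[0]])
    if len(P)==0: print('no red');return c
    Q=np.c_[(P-o)@t,(P-o)@y];k=(abs(Q[:,0])<.035)&(Q[:,1]>.085)&(Q[:,1]<.17);Q=Q[k];print('red n',len(Q),'mean(stand mm)',np.round(Q.mean(0)*1e3,1),'min',np.round(Q.min(0)*1e3,1),'max',np.round(Q.max(0)*1e3,1))
    d=Q-Q.mean(0);w,V=np.linalg.eigh(d.T@d);a=V[:,1];print('axis cw deg mod180 -> mm',[round(((-np.degrees(np.arctan2(a[1]*s,a[0]*s)))%360)/36,2) for s in (1,-1)])
    return c
E
python3 - <<'E'
from h import *
print(robot.get_obs()['position'],robot.get_obs()['ft_force'])
for n in ('side','wrist'): dial(n)
E
```

```text
[0.51921093 0.11279109 0.12298167] [-1.22617552 -3.19632135  0.69550763]h.py:24: RuntimeWarning: Mean of empty slice.
  Q=np.c_[(P-o)@t,(P-o)@y];k=(abs(Q[:,0])<.035)&(Q[:,1]>.085)&(Q[:,1]<.17);Q=Q[k];print('red n',len(Q),'mean(stand mm)',np.round(Q.mean(0)*1e3,1),'min',np.round(Q.min(0)*1e3,1),'max',np.round(Q.max(0)*1e3,1))
  ret = um.true_divide(
Traceback (most recent call last):
  File "h.py", line 24, in dial
    Q=np.c_[(P-o)@t,(P-o)@y];k=(abs(Q[:,0])<.035)&(Q[:,1]>.085)&(Q[:,1]<.17);Q=Q[k];print('red n',len(Q),'mean(stand mm)',np.round(Q.mean(0)*1e3,1),'min',np.round(Q.min(0)*1e3,1),'max',np.round(Q.max(0)*1e3,1))
                                                                                                                                                                   ~~~~~^^^
ValueError: zero-size array to reduction operation minimum which has no identity
```

```bash
sed -i 's/;Q=Q\[k\];print/;Q=Q[k]\n    if len(Q)<5: print(n,"few");return c\n    print/' h.py
python3 - <<'E'
from h import *
for n in ('side','wrist'): dial(n)
E
```

```text
side few
red n 60 mean(stand mm) [  5.1 134.6] min [ -4.4 133.6] max [ 11.4 135.4]
axis cw deg mod180 -> mm [np.float64(4.98), np.float64(9.98)]
```

Call:
carry_out(steps=[[[-0.1,-0.5,0],0,1],[[-0.1,-0.5,0],0,1],[[0,0,0],0,1]])

```text
time: 3.7
position: [0.5178, 0.1057, 0.123]
tool_rot: [0.993, -0.115, 0.002, -0.011]
ft_force: [-1.3, -2.7, 1.3]
grip_width: 0.0183
```

Run:
```python
from h import *
for n in ('side','wrist'): dial(n)
```

```text
side few
red n 77 mean(stand mm) [  5.  125.4] min [ -4.5 122.1] max [ 11.2 130. ]
axis cw deg mod180 -> mm [np.float64(5.61), np.float64(0.61)]
```

Call:
carry_out(steps=[[[0,-0.25,0],0,1],[[0,0,0],0,1],[[0,0,0],0,1]])

```text
time: 4.1
position: [0.5176, 0.1046, 0.123]
tool_rot: [0.993, -0.116, 0.002, -0.012]
ft_force: [-0.7, 1.3, 1.1]
grip_width: 0.0182
```

Run:
```python
from h import *
print(robot.get_obs()['position'])
for n in ('wrist',): dial(n)
```

```text
[0.51756531 0.10460513 0.12301151]
red n 108 mean(stand mm) [  5.2 118.6] min [ -3.4 110.5] max [ 11.4 130.3]
axis cw deg mod180 -> mm [np.float64(6.55), np.float64(1.55)]
```

Call:
carry_out(steps=[[[-0.05,-0.4,0],0,1],[[0,0,0],0,1],[[0,0,0],0,1],[[0,0,0],0,1]])

```text
time: 4.55
position: [0.5171, 0.1021, 0.123]
tool_rot: [0.993, -0.116, 0.002, -0.014]
ft_force: [-1.0, 2.9, 0.2]
grip_width: 0.0182
```

Run:
```python
from h import *
print(robot.get_obs()['position'])
for n in ('wrist',): dial(n)
```

```text
[0.51707098 0.10209468 0.12300967]
red n 130 mean(stand mm) [ -8.7 117.2] min [-17.8 109.8] max [  3.6 127.1]
axis cw deg mod180 -> mm [np.float64(3.93), np.float64(8.93)]
```

Call:
carry_out(steps=[[[0,0,0],0,0.4],[[0,0,0],0,0.4],[[0,0,0],0,0.4],[[0,0,0],0,0.4],[[0,0,2.5],0,0.4],[[0,0,3],0,0.4],[[0,-1.5,2.5],0,0.4],[[0,-3,3],0,0.4],[[0,-3,2],0,0.4],[[0,0,0],0,0.4]])

```text
time: 5.6
position: [0.5176, 0.0232, 0.257]
tool_rot: [0.993, -0.116, 0.003, -0.012]
ft_force: [1.4, -0.1, 0.4]
grip_width: 0.0521
```

Run:
```python
from h import *
o=robot.get_obs();print(o['position'],o['tool_rot'])
w=dial('wrist');s=dial('side')
p=np.hstack([w['pixels'],s['pixels'][160:400,330:490].repeat(2,0).repeat(2,1)])[:,:,::-1]
cv2.imwrite('pics/p3.png',cv2.resize(p,(800,400)));cv2.imwrite('pics/w3.png',w['pixels'][:,:,::-1])
```

```text
[0.51759983 0.02318478 0.25696815] [ 0.99322816 -0.11552709  0.00293868 -0.01194441]
red n 47 mean(stand mm) [ -8.2 116.3] min [-17.2 109.3] max [  3.4 125.8]
axis cw deg mod180 -> mm [np.float64(3.92), np.float64(8.92)]
side few
```

View pics/p3.png

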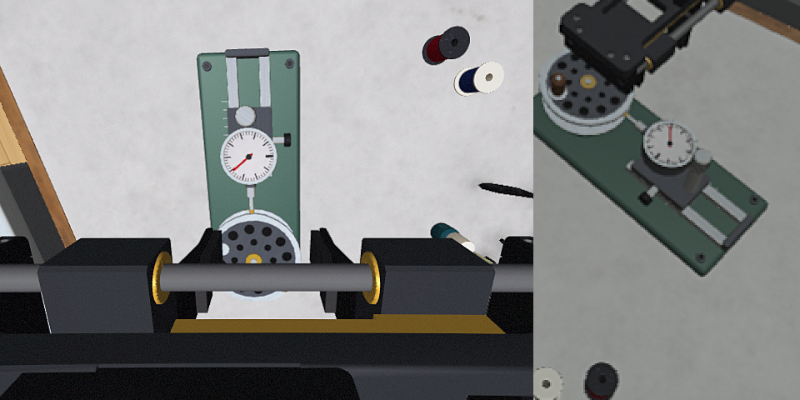

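Run:
```python
from h import *
w=snap('wrist');s=snap('side')
print('nut w',onz(w,305,310,.088),'tip',onz(w,301,254,.08),'dial',onz(w,298.5,188,.094))
print('pil',onz(w,294.5,139,.116))
p=s['pixels'].astype(int);m=(p[:,:,0]-p[:,:,1]>35)&(p[:,:,0]-p[:,:,2]>20);m[:195]=0;m[280:]=0;m[:,:330]=0;m[:,440:]=0
for v,u in np.argwhere(m): print((u,v),p[v,u],end=' ')
```

```text
nut w [ 0.48380533 -0.04850292  0.088     ] tip [0.4924423  0.00385382 0.08      ] dial [0.50624868 0.06529126 0.094     ]
pil [0.51420269 0.1042463  0.116     ]
(np.int64(411), np.int64(236)) [127  79  78] (np.int64(412), np.int64(236)) [114  57  57] (np.int64(411), np.int64(237)) [139 101 101] (np.int64(412), np.int64(237)) [120  70  69] (np.int64(411), np.int64(238)) [135  97  97] (np.int64(412), np.int64(238)) [138  94  94] (np.int64(411), np.int64(239)) [134  96  97] (np.int64(412), np.int64(239)) [136  92  91] (np.int64(411), np.int64(240)) [135  97  97] (np.int64(412), np.int64(240)) [136  93  92] (np.int64(411), np.int64(241)) [134  97  97] (np.int64(412), np.int64(241)) [137  93  92] (np.int64(411), np.int64(242)) [136  98  97] (np.int64(412), np.int64(242)) [138  92  92] (np.int64(412), np.int64(243)) [137  94  94]
```

Call:
carry_out(steps=[[[0,-3,0],8,0.4],[[0,-3,-1],8,0.4],[[0,-2.5,-2],8,0.4],[[0,-1,-2],8,0.4],[[0,-0.5,-2],8,0.4],[[0,-0.3,-1.5],8,0.4],[[0,0,-1],8,0.4],[[0,0,-0.5],8,0.4],[[0,0,0],3,0.4],[[0,0,0],0,0.4]])

```text
time: 6.8
position: [0.5065, -0.0655, 0.1358]
tool_rot: [0.876, 0.482, -0.02, -0.019]
ft_force: [-0.2, 0.8, -0.3]
grip_width: 0.0524
```

```bash
sed -i "s/^    m=cv2.inRange.*/    p=c['pixels'].astype(int);m=(p[:,:,0]-p[:,:,1]>33)\&(p[:,:,0]-p[:,:,2]>20)/" h.py
python3 - <<'E'
from h import *
o=robot.get_obs();r=R.from_quat(o['tool_rot']).as_matrix();print(o['position'],'yaw',np.degrees(np.arctan2(r[1,0],r[0,0])),'z',r[:,2],o['q'][5])
w=dial('wrist');s=dial('side')
p=np.hstack([w['pixels'],s['pixels'][160:400,330:490].repeat(2,0).repeat(2,1)])[:,:,::-1]
cv2.imwrite('pics/p4.png',cv2.resize(p,(800,400)))
E
```

```text
[ 0.5065424  -0.06545232  0.13584376] yaw 57.63210268091534 z [-0.05317451  0.01301227 -0.99850045] -1.344668607661808
red n 222 mean(stand mm) [ -9.1 114.5] min [-18.3 106.8] max [  3.6 124.7]
axis cw deg mod180 -> mm [np.float64(3.93), np.float64(8.93)]
red n 16 mean(stand mm) [ -9.2 113.8] min [-15.6 108.5] max [ -2.9 119.2]
axis cw deg mod180 -> mm [np.float64(3.91), np.float64(8.91)]
```

View pics/p4.png

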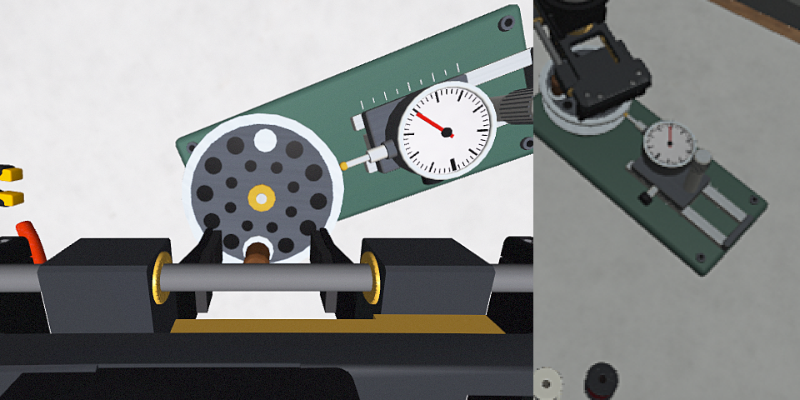

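Run:
```python
from h import *
w=snap('wrist');o=robot.get_obs()['position']
p=cv2.cvtColor(w['pixels'],cv2.COLOR_RGB2HSV)
m=cv2.inRange(p,(15,110,110),(30,255,255));m[:210]=0;m[265:]=0;m[:,:290]=0;m[:,340:]=0
ys,xs=np.where(m);n=onz(w,(xs.min()+xs.max())/2,(ys.min()+ys.max())/2,.088);print('nut',n,(xs.min(),xs.max(),ys.min(),ys.max()))
print('knob top edge', onz(w,310,291,.114),onz(w,309,303,.087),'tip',onz(w,413,199,.08))
L=cv2.GaussianBlur(w['pixels'],(3,3),0).astype(int)
for a in range(0,360,10):
    out=[]
    for r in np.arange(.050,.066,.0005):
        q=n+np.array([r*np.cos(np.radians(a)),r*np.sin(np.radians(a)),0]);q[2]=.083
        u=proj(w,q);out.append(L[int(round(u[1])),int(round(u[0]))].sum()//3 if 0<=u[1]<480 else -1)
    print(a,out)
```

```text
nut [ 0.48410792 -0.05598921  0.088     ] (np.int64(297), np.int64(330), np.int64(220), np.int64(252))
knob top edge [ 0.50226405 -0.06869799  0.114     ] [ 0.51668738 -0.08002724  0.087     ] tip [0.49737769 0.00157749 0.08      ]
0 [np.int64(228), np.int64(246), np.int64(244), np.int64(244), np.int64(243), np.int64(243), np.int64(243), np.int64(242), np.int64(242), np.int64(242), np.int64(241), np.int64(236), np.int64(236), np.int64(235), np.int64(237), np.int64(238), np.int64(239), np.int64(195), np.int64(194), np.int64(104), np.int64(58), np.int64(58), np.int64(68), np.int64(81), np.int64(81), np.int64(90), np.int64(97), np.int64(97), np.int64(104), np.int64(110), np.int64(110), np.int64(114)]
10 [np.int64(208), np.int64(112), np.int64(112), np.int64(32), np.int64(33), np.int64(16), np.int64(15), np.int64(17), np.int64(20), np.int64(20), np.int64(21), np.int64(20), np.int64(19), np.int64(20), np.int64(19), np.int64(20), np.int64(21), np.int64(21), np.int64(23), np.int64(25), np.int64(23), np.int64(20), np.int64(21), np.int64(21), np.int64(21), np.int64(24), np.int64(24), np.int64
[... 15664 characters left out ...]
.int64(119), np.int64(123), np.int64(127), np.int64(131), np.int64(131), np.int64(135), np.int64(136), np.int64(136), np.int64(137), np.int64(139), np.int64(142), np.int64(142), np.int64(143), np.int64(142), np.int64(142)]
350 [np.int64(242), np.int64(242), np.int64(245), np.int64(244), np.int64(244), np.int64(245), np.int64(248), np.int64(203), np.int64(203), np.int64(106), np.int64(57), np.int64(68), np.int64(69), np.int64(83), np.int64(91), np.int64(90), np.int64(97), np.int64(103), np.int64(103), np.int64(108), np.int64(113), np.int64(117), np.int64(118), np.int64(120), np.int64(123), np.int64(123), np.int64(126), np.int64(130), np.int64(133), np.int64(132), np.int64(135), np.int64(137)]
```

Call:
carry_out(steps=[[[0.4,-0.7,0],-2,0.4],[[0.4,-0.6,0],-2,0.4],[[0,0,-0.8],0,0.4],[[0,0,-0.8],0,0.4],[[0,0,0],0,0.4]])

```text
time: 7.45
position: [0.5169, -0.0807, 0.1201]
tool_rot: [0.895, 0.446, -0.018, -0.017]
ft_force: [-0.5, 0.3, -0.1]
grip_width: 0.0522
```

```bash
cat >> h.py <<'E'
N=np.array([.4840,-.0560])
def st():
    o=robot.get_obs();r=R.from_quat(o['tool_rot']).as_matrix();d=o['position'][:2]-N
    print('t',o['time'],'pos',np.round(o['position'],4),'yaw',round(np.degrees(np.arctan2(r[1,0],r[0,0])),1),'tilt',np.round(r[:2,2],3),'F',np.round(o['ft_force'],1),'g',round(o['grip_width'],4),'r',round(np.hypot(*d)*1e3,1),'ang',round(np.degrees(np.arctan2(d[1],d[0])),1))
E
python3 - <<'E'
from h import *
st();dial('side')
E
```

```text
t 7.45 pos [ 0.5169 -0.0807  0.1201] yaw 53.0 tilt [-0.047  0.015] F [-0.5  0.3 -0.1] g 0.0522 r 41.1 ang -37.0
red n 16 mean(stand mm) [ -9.2 113.8] min [-15.6 108.5] max [ -2.9 119.2]
axis cw deg mod180 -> mm [np.float64(3.91), np.float64(8.91)]
```

Call:
carry_out(steps=[[[0,0,0],0,0.71],[[0,0,0],0,0.71],[[0,0,0],0,0.71],[[0,0,0],0,0.71],[[0.25,0.5,0],8,0.71],[[0.2,0.5,0],8,0.71],[[0.15,0.5,0],8,0.71],[[0,0,0],0,0.71]])

```text
time: 8.3
position: [0.5222, -0.0673, 0.1208]
tool_rot: [0.777, 0.629, -0.023, -0.012]
ft_force: [0.1, -0.9, 0.5]
grip_width: 0.0252
```

Run:
```python
from h import *
st();dial('side');dial('wrist')
```

```text
t 8.3 pos [ 0.5222 -0.0673  0.1208] yaw 78.1 tilt [-0.05 -0.01] F [ 0.1 -0.9  0.5] g 0.0252 r 39.8 ang -16.4
red n 11 mean(stand mm) [ -7.3 113.1] min [-13.  107.1] max [ -1.2 119.2]
axis cw deg mod180 -> mm [np.float64(8.69), np.float64(3.69)]
red n 242 mean(stand mm) [ -7.8 113.1] min [-16.  104.4] max [  3.1 125.1]
axis cw deg mod180 -> mm [np.float64(8.69), np.float64(3.69)]
```

Call:
carry_out(steps=[[[0.1,0.55,0],7,0.71],[[0.05,0.55,0],7,0.71],[[-0.05,0.55,-0.1],7,0.71],[[0,0,0],0,0.71]])

```text
time: 8.8
position: [0.5249, -0.0542, 0.1207]
tool_rot: [0.649, 0.76, -0.025, -0.004]
ft_force: [-0.2, 0.9, 0.4]
grip_width: 0.0251
```

Run:
```python
from h import *
st();dial('side');dial('wrist')
```

```text
t 8.8 pos [ 0.5249 -0.0542  0.1207] yaw 99.0 tilt [-0.038 -0.032] F [-0.2  0.9  0.4] g 0.0251 r 40.9 ang 2.5
red n 12 mean(stand mm) [ -1.4 110.3] min [ -3.4 101.9] max [  1.1 125.7]
axis cw deg mod180 -> mm [np.float64(7.77), np.float64(2.77)]
red n 189 mean(stand mm) [ -2.7 110. ] min [-5.8 99.1] max [  1.3 125.8]
axis cw deg mod180 -> mm [np.float64(7.82), np.float64(2.82)]
```

Call:
carry_out(steps=[[[-0.1,0.55,0],7,0.71],[[-0.15,0.53,0],7,0.71],[[-0.2,0.5,0],7,0.71],[[0,0,0],0,0.71]])

```text
time: 9.3
position: [0.523, -0.0418, 0.1206]
tool_rot: [0.501, 0.865, -0.025, 0.004]
ft_force: [-0.2, 0.6, 0.4]
grip_width: 0.0254
```

Run:
```python
from h import *
st();dial('side');dial('wrist')
```

```text
t 9.3 pos [ 0.523  -0.0418  0.1206] yaw 119.9 tilt [-0.019 -0.047] F [-0.2  0.6  0.4] g 0.0254 r 41.5 ang 20.1
red n 12 mean(stand mm) [ -1.4 110.3] min [ -3.4 101.9] max [  1.1 125.7]
axis cw deg mod180 -> mm [np.float64(7.77), np.float64(2.77)]
wrist few
```

Call:
carry_out(steps=[[[-0.28,0.5,0],7,0.71],[[-0.33,0.45,0],7,0.71],[[-0.38,0.42,0],6,0.71],[[0,0,0],0,0.71]])

```text
time: 9.8
position: [0.5176, -0.0312, 0.1212]
tool_rot: [0.345, 0.938, -0.023, 0.013]
ft_force: [-0.1, -1.2, -0.0]
grip_width: 0.0254
```

Run:
```python
from h import *
st();dial('side');dial('wrist')
```

```text
t 9.8 pos [ 0.5176 -0.0312  0.1212] yaw 139.7 tilt [ 0.008 -0.052] F [-0.1 -1.2 -0. ] g 0.0254 r 41.8 ang 36.4
red n 12 mean(stand mm) [ -1.4 110.3] min [ -3.4 101.9] max [  1.1 125.7]
axis cw deg mod180 -> mm [np.float64(7.77), np.float64(2.77)]
red n 21 mean(stand mm) [16.5 86.3] min [12. 85.] max [34.2 89.6]
axis cw deg mod180 -> mm [np.float64(4.72), np.float64(9.72)]
```

Call:
carry_out(steps=[[[0,0,0],0,0.4],[[0,0,0],0,0.4],[[0,0,2.5],0,0.4],[[0,0,2.5],-8.5,0.4],[[0,0,0],-8.5,0.4],[[0,0,0],-8.5,0.4],[[0,0,0],-8.5,0.4],[[0,0,0],-8.5,0.4],[[0,0,0],-8.5,0.4],[[0,0,0],-8.5,0.4]])

```text
time: 10.9
position: [0.5157, -0.0308, 0.173]
tool_rot: [0.773, 0.634, -0.024, -0.003]
ft_force: [-0.0, -0.1, 0.7]
grip_width: 0.0526
```

Call:
carry_out(steps=[[[0,0,0],-8.5,0.4],[[0,0,0],-8.5,0.4],[[0,0,0],-8.5,0.4],[[0,0,0],-8.5,0.4],[[0,0,0],-8.5,0.4],[[0,0,0],-8.5,0.4],[[0,0,0],-8.5,0.4],[[0,0,0],-8.5,0.4],[[0,0,0],-8.5,0.4],[[0,0,0],-8.5,0.4]])

```text
time: 11.9
position: [0.514, -0.0301, 0.1725]
tool_rot: [0.998, -0.063, -0.017, -0.021]
ft_force: [0.6, 0.2, 0.2]
grip_width: 0.0523
```

Call:
carry_out(steps=[[[0,0,0],-8.5,0.4],[[0,0,0],-8.5,0.4],[[0,0,0],-8.5,0.4],[[0,0,0],-8.5,0.4],[[0,0,0],0,0.4]])

```text
time: 12.4
position: [0.5129, -0.0299, 0.1723]
tool_rot: [0.934, -0.356, -0.012, -0.026]
ft_force: [0.0, -0.1, 0.8]
grip_width: 0.0521
```

Run:
```python
from h import *
st();s=dial('side');w=snap('wrist')
p=np.hstack([w['pixels'],s['pixels'][160:400,330:490].repeat(2,0).repeat(2,1)])[:,:,::-1]
cv2.imwrite('pics/p5.png',cv2.resize(p,(800,400)))
```

```text
t 12.4 pos [ 0.5129 -0.0299  0.1723] yaw -41.7 tilt [-0.004  0.057] F [ 0.  -0.1  0.8] g 0.0521 r 38.9 ang 42.1
red n 12 mean(stand mm) [ -1.4 110.3] min [ -3.4 101.9] max [  1.1 125.7]
axis cw deg mod180 -> mm [np.float64(7.77), np.float64(2.77)]
```

View pics/p5.png

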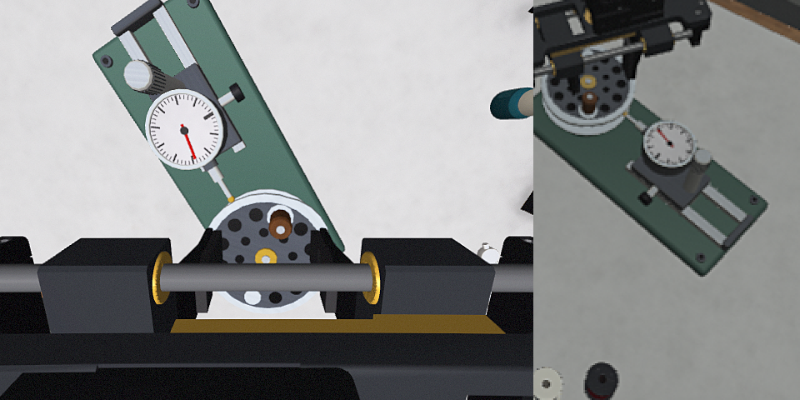

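Run:
```python
from h import *
w=snap('wrist');s=snap('side')
for c,u,v in ((w,336,276),(s,330+(589/.8333-640)/2,160+98/.8333/2)):
    h=onz(c,u,v,.114);d=h[:2]-N;print(h,np.hypot(*d),np.degrees(np.arctan2(d[1],d[0])))
print(onz(w,266/.8333,259/.8333,.088))
```

```text
[ 0.51681391 -0.03747635  0.114     ] 0.0376812699919655 29.44498878325307
[ 0.51837855 -0.03672955  0.114     ] 0.039411098665858076 29.27224665764336
[ 0.48518887 -0.05651412  0.088     ]
```

Call:
carry_out(steps=[[[0.25,-0.4,0],-6.5,0.4],[[0.25,-0.4,0],-6.5,0.4],[[0,0,-1],-6,0.4],[[0,0,-2.2],0,0.4],[[0,0,-2.2],0,0.4],[[0,0,0],0,0.4]])

```text
time: 13.2
position: [0.5201, -0.0385, 0.118]
tool_rot: [0.862, -0.506, -0.005, -0.028]
ft_force: [-0.3, 0.2, 0.5]
grip_width: 0.0523
```

Run:
```python
from h import *
st()
```

```text
t 13.2 pos [ 0.5201 -0.0385  0.118 ] yaw -60.8 tilt [0.019 0.053] F [-0.3  0.2  0.5] g 0.0523 r 40.1 ang 25.8
```

Call:
carry_out(steps=[[[0,0,0],0,0.71],[[0,0,0],0,0.71],[[0,0,0],0,0.71],[[-0.3,0.48,0],7,0.71],[[-0.35,0.44,0],7,0.71],[[-0.4,0.4,0],7,0.71],[[-0.45,0.35,0],7,0.71],[[0,0,0],0,0.71]])

```text
time: 14.0
position: [0.5134, -0.025, 0.1244]
tool_rot: [0.962, -0.272, -0.001, -0.026]
ft_force: [-0.5, 0.9, 0.6]
grip_width: 0.0255
```

Run:
```python
from h import *
st();dial('side');dial('wrist')
```

```text
t 14.0 pos [ 0.5134 -0.025   0.1244] yaw -31.5 tilt [0.013 0.051] F [-0.5  0.9  0.6] g 0.0255 r 42.7 ang 46.5
red n 12 mean(stand mm) [ -1.4 110.3] min [ -3.4 101.9] max [  1.1 125.7]
axis cw deg mod180 -> mm [np.float64(7.77), np.float64(2.77)]
red n 236 mean(stand mm) [ -1.8 111.8] min [ -5.1 100.4] max [  2.2 127.1]
axis cw deg mod180 -> mm [np.float64(7.82), np.float64(2.82)]
```

Call:
carry_out(steps=[[[-0.48,0.27,-0.2],4,0.71],[[-0.52,0.21,-0.2],4,0.71],[[-0.55,0.14,-0.1],5,0.71],[[-0.55,0.06,0],6,0.71],[[0,0,0],0,0.71]])

```text
time: 14.6
position: [0.5034, -0.0224, 0.1236]
tool_rot: [0.994, -0.111, 0.009, -0.025]
ft_force: [0.4, 0.8, 0.2]
grip_width: 0.0255
```

Run:
```python
from h import *
st();dial('side');dial('wrist')
```

```text
t 14.6 pos [ 0.5034 -0.0224  0.1236] yaw -12.7 tilt [0.023 0.048] F [0.4 0.8 0.2] g 0.0255 r 38.8 ang 60.0
red n 12 mean(stand mm) [ -1.4 110.3] min [ -3.4 101.9] max [  1.1 125.7]
axis cw deg mod180 -> mm [np.float64(7.77), np.float64(2.77)]
red n 240 mean(stand mm) [ -2.2 112.1] min [ -5.5 100.7] max [  1.8 127.2]
axis cw deg mod180 -> mm [np.float64(7.82), np.float64(2.82)]
```

Call:
carry_out(steps=[[[-0.7,0.42,-0.1],2,0.71],[[-0.75,0.34,-0.1],2,0.71],[[-0.78,0.22,-0.1],3,0.71],[[-0.8,0.1,0],4,0.71],[[0,0,0],0,0.71]])

```text
time: 15.2
position: [0.4805, -0.013, 0.1234]
tool_rot: [0.999, -0.014, 0.017, -0.024]
ft_force: [0.1, -0.3, -0.1]
grip_width: 0.0254
```

Run:
```python
from h import *
st();dial('side');dial('wrist')
```

```text
t 15.2 pos [ 0.4805 -0.013   0.1234] yaw -1.7 tilt [0.035 0.048] F [ 0.1 -0.3 -0.1] g 0.0254 r 43.2 ang 94.7
red n 15 mean(stand mm) [-10.  116.3] min [-18.2 111.1] max [  3.6 123.1]
axis cw deg mod180 -> mm [np.float64(4.22), np.float64(9.22)]
red n 229 mean(stand mm) [ -9.9 117.6] min [-20.5 111.8] max [  4.  125.2]
axis cw deg mod180 -> mm [np.float64(4.28), np.float64(9.28)]
```

Call:
carry_out(steps=[[[-0.6,-0.2,0],6,0.71],[[-0.6,-0.25,0],6,0.71],[[0,0,0],0,0.71]])

```text
time: 15.6
position: [0.4713, -0.0177, 0.1233]
tool_rot: [0.995, 0.091, 0.017, -0.026]
ft_force: [-0.4, -0.8, -0.6]
grip_width: 0.0254
```

Run:
```python
from h import *
st();dial('side');dial('wrist')
```

```text
t 15.6 pos [ 0.4713 -0.0177  0.1233] yaw 10.4 tilt [0.03  0.054] F [-0.4 -0.8 -0.6] g 0.0254 r 40.4 ang 108.4
red n 12 mean(stand mm) [-11.6 122.6] min [-19.6 121.7] max [ -3.8 124.4]
axis cw deg mod180 -> mm [np.float64(5.11), np.float64(0.11)]
red n 242 mean(stand mm) [-11.8 122.7] min [-22.8 120.8] max [  4.2 124.4]
axis cw deg mod180 -> mm [np.float64(5.09), np.float64(0.09)]
```

Call:
carry_out(steps=[[[-0.55,-0.2,0],6,0.71],[[-0.5,-0.25,0],6,0.71],[[0,0,0],0,0.71]])

```text
time: 16.0
position: [0.4632, -0.0218, 0.1234]
tool_rot: [0.981, 0.193, 0.017, -0.027]
ft_force: [0.7, 0.6, -0.1]
grip_width: 0.0251
```

Run:
```python
from h import *
st();dial('side');dial('wrist')
```

```text
t 16.0 pos [ 0.4632 -0.0218  0.1234] yaw 22.2 tilt [0.022 0.059] F [ 0.7  0.6 -0.1] g 0.0251 r 40.0 ang 121.3
red n 12 mean(stand mm) [-11.8 122.8] min [-19.6 121.7] max [ -3.8 124.4]
axis cw deg mod180 -> mm [np.float64(5.14), np.float64(0.14)]
red n 225 mean(stand mm) [-11.9 122.5] min [-23.  120.5] max [  3.9 124.4]
axis cw deg mod180 -> mm [np.float64(5.1), np.float64(0.1)]
```

Call:
carry_out(steps=[[[0.5,0.2,0],-4,0.71],[[0.5,0.15,0],-4,0.71],[[0.4,0.05,0],-4,0.71],[[0,0,0],0,0.71]])

```text
time: 16.5
position: [0.4713, -0.0157, 0.1225]
tool_rot: [0.996, 0.081, 0.012, -0.027]
ft_force: [0.7, -0.4, -0.3]
grip_width: 0.0254
```

Run:
```python
from h import *
st();dial('side');dial('wrist')
```

```text
t 16.5 pos [ 0.4713 -0.0157  0.1225] yaw 9.3 tilt [0.019 0.056] F [ 0.7 -0.4 -0.3] g 0.0254 r 42.3 ang 107.6
red n 12 mean(stand mm) [-10.3 123.3] min [-19.6 121.8] max [ -2.2 124.4]
axis cw deg mod180 -> mm [np.float64(5.14), np.float64(0.14)]
red n 235 mean(stand mm) [-11.3 123.3] min [-22.4 120.5] max [  4.2 125.6]
axis cw deg mod180 -> mm [np.float64(5.18), np.float64(0.18)]
```

Rising slightly (5.10 → 5.18); a little further back.

Call:
carry_out(steps=[[[0.45,0,0],-2,0.71],[[0,0,0],0,0.71],[[0,0,0],0,0.71]])

```text
time: 16.9
position: [0.4743, -0.0154, 0.1223]
tool_rot: [0.997, 0.065, 0.011, -0.028]
ft_force: [-0.0, -0.7, -0.0]
grip_width: 0.0252
```

Run:
```python
from h import *
st();dial('side');dial('wrist')
```

```text
t 16.9 pos [ 0.4743 -0.0154  0.1223] yaw 7.4 tilt [0.019 0.056] F [-0.  -0.7 -0. ] g 0.0252 r 41.7 ang 103.4
red n 11 mean(stand mm) [-11.1 123.3] min [-19.6 121.8] max [ -3.8 124.4]
axis cw deg mod180 -> mm [np.float64(5.17), np.float64(0.17)]
red n 241 mean(stand mm) [-11.3 123.4] min [-22.3 120.5] max [  4.3 125.9]
axis cw deg mod180 -> mm [np.float64(5.19), np.float64(0.19)]
```

Call:
carry_out(steps=[[[0,0,0],0,0.45],[[0,0,0],0,0.45],[[0,0,0],0,0.45],[[0,0,0],0,0.45],[[0,0,2],0,0.45],[[0,0,3],0,0.45],[[0,0,4],0,0.45],[[0,0,3],0,0.45],[[0,0,0],0,0.45]])

```text
time: 17.9
position: [0.4739, -0.0155, 0.2455]
tool_rot: [0.997, 0.065, 0.01, -0.028]
ft_force: [0.0, 0.3, -0.2]
grip_width: 0.0477
```

Run:
```python
from h import *
st();s=dial('side');w=dial('wrist')
p=np.hstack([w['pixels'],s['pixels'][160:400,330:490].repeat(2,0).repeat(2,1)])[:,:,::-1]
cv2.imwrite('pics/p6.png',cv2.resize(p,(800,400)))
```

```text
t 17.9 pos [ 0.4739 -0.0155  0.2455] yaw 7.4 tilt [0.017 0.057] F [ 0.   0.3 -0.2] g 0.0477 r 41.7 ang 104.0
red n 11 mean(stand mm) [-10.7 123.4] min [-19.6 121.8] max [ -2.2 124.4]
axis cw deg mod180 -> mm [np.float64(5.11), np.float64(0.11)]
red n 89 mean(stand mm) [-10.8 123.4] min [-22.6 120.5] max [  4.2 125.7]
axis cw deg mod180 -> mm [np.float64(5.19), np.float64(0.19)]
```

View pics/p6.png

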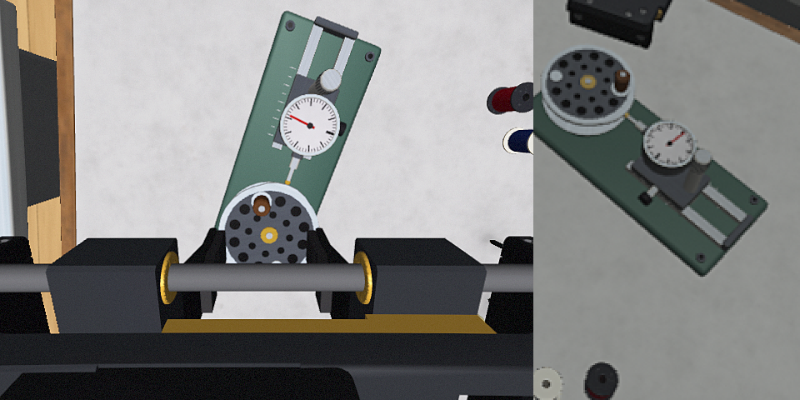

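```bash
python3 -c "
from rig import robot
print(robot.hand_in())"
```

```text
the job is handed in; nothing more can be done
None
```

The high spot is under the plunger and still pressing on it, and I handed the job in at about 18 s of the 67 s allowed. I gripped the pillar to slide the indicator up, and the pointer came to rest at 3.9 mm. That was about 0.9 mm past your 3 mm, but inside the 2–4.5 mm window. I turned the spool by its handle with the fingers held loosely round the knob, to avoid loading the spindle.

**Readings round the rim:**

| Where | Pointer |
|---|---|
| Plain rim | about 2.8 mm |
| Lower bump, where the spool started | about 3.9 mm |
| Higher bump, peak | about 5.2 mm |

The peak stands about 2.4 mm above the plain rim, which puts it at about 57.4 mm against your 57.5 mm. It reads 5.1 mm a few degrees either side, so the spool is close to centred on it.

**Last checks:** after letting go and lifting clear, the pointer still read 5.19 mm in the wrist camera and 5.11 mm in the side camera. The last picture shows the arm clear of the spool. No unexpected forces showed at the wrist.

**Not fully checked:**
- **Indicator sweep:** it covered only about 150° of the rim. Most of the rest looked flat in one wrist picture, good to about 0.5 mm.
- **Unseen stretch:** about 75° was neither swept nor clearly seen. I stopped because both bumps you described had been found, one clearly higher.
- **Other objects:** I did not measure the bystanders again at the end, but the arm never worked near them.

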